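# Clamp a clay tile in the carving jig

### The arm

A 6-joint arm with a two-finger parallel gripper is mounted at the origin on the work surface. World frame = base frame: x ahead of the robot, y to its left, z up, the work surface at z = 0. Lengths are in m, angles in rad, forces in N, time in s.
With the tool pointing down it reaches from about 0.35 to 1 m from the base axis. Payload 7.1 kg.
Tool frame: the origin (TCP) lies midway between the tips of the shut fingers; the grasp point (between the pads) lies 19 mm behind it; z points along the fingers, y is the line along which they close (so a half turn about z gives the same grasp; the last joint's range is limited). The gripper opens to 85 mm and grips with 20 to 120 N. Pads are 22 mm wide; open, the fingers measure 114 mm over their backs; the gripper's body (76 mm by 85 mm) begins 54 mm behind the grasp point. The pads swing forward as they close: fully open they stand 13 mm farther back than shut.
Start: joints at [1.109, 0.423, 1.63, -0, 1.089, -0.019], TCP at [0.268, 0.565, 0.231] pointing down, gripper open.
Joint ranges: [-3, 3], [-0.9, 2.11], [0.09, 2.58], [-1.31, 4.45], [0.11, 2.69], [-2.54, 2.54]. Speed limits (rad/s): [2.39, 2.39, 3.01, 3.14, 3.14, 3.14].

### API

Orientations are given as a unit quaternion [w, x, y, z].
In Python, from cell import monitor, eyes, robot gives the robot as it stands.
- The arm moves only by the tool carry_out, never from a script. Its arguments are lists of equal length, an entry for each row: "gripper": the gripper's target within -1 to 1 (shut at 1, half-way at 0, fully open at -1); "dp": the shift along the tool's x, y, z in units of 2.5 cm (1.0 is 2.5 cm), a list of three; "roll": the turn about the tool's z in units of 5 degrees (1.0 is 5 degrees). A call has 1 to 20 rows; each row shifts and turns the commanded pose from where the row before left it, along the tool's axes as they then stand; what a row does not reach is not made up. A row lasts 1/12 s, in which the tool goes at most 41.7 mm and 7.16 degrees, less where a joint would pass 70% of its speed; a pose out of reach is approached as far as the arm can. A call with a number of a shift or a turn outside -1 to 1 is refused whole. A call with a gripper value outside its range is refused whole. The fingers move at their own pace and stop on an object; "newtons" is the grip in N (left out, the last holds). Time passes only in rows, so rows that do not move let the fingers close. It gives the time, the measured TCP pose, the force, the opening and the grip force at its end, in the units of the state.
- monitor.get_state(): the state, without advancing time (a new reading comes with each control period).
- eyes.camera(name): name is "side" or "top" or "wrist"; returns a dict with "image" (480x640x3 uint8, red, green, blue), "depth" (480x640 float32, m along the optical axis (not along the pixel's ray), 0 where there is no reading), "fx", "fy", "cx", "cy" (pixels), "world_from_camera" (4x4, takes a point from camera to world coordinates); the wrist camera has in their place "mount" (4x4, takes a point from camera to tool coordinates, whose origin is the TCP and whose axes are the flange's). Camera axes: x right, y down, z forward; pixel columns grow to the right and rows downward; lengths in m; the calibration is good to about 2 mm. A picture is of the moment at which its call begins: read the wrist's pose just before it.
- robot.job_done(): hands the job in; it is judged then, once.
The state is a dict: "t": time; "joint_positions": joint angles; "joint_velocities": joint speeds; "tau": joint torques, N m; "tcp_pos": TCP position; "tcp_rot": TCP orientation; "force": force on the tool from outside, world axes, zero at the start; "wrist_torque": the same for the moment, N m; "finger_gap": finger opening in m; "grasp_force": force on a finger pad.
Only numpy, scipy, OpenCV 4.12 (cv2) and the standard library are available. Lean on these libraries where they do the work, as an engineer would, in place of code of your own. Each camera call takes 0.05 s, during which the arm holds its last target. There are 200 camera calls.

### The job

Set the decorated clay tile up for carving in the wooden jig. With the fingertips, slide the tile flat along the board until it sits fully home against both fences, then push the toggle clamp's handle down past its dead point until it snaps into lock and the rubber foot holds the tile there. Only push the tile, never lift it off the board, and leave the jar, cup, vase and wooden rib round about where they are.

Things in the scene. Friction and masses are not known exactly. Their poses are not given: they have to be found in the camera images.
- jig: Plywood carving board screwed to the bench, 18 mm thick, x -125 to 75, y -155 to 215 mm. Origin on the bench under the clamp's centre line; z up, y from the clamp towards the tile, x away from the robot at yaw 0. Two wooden fences on it, 15 mm thick, 16 mm high, and a steel toggle clamp in the plane x = 0, behind the rear fence (y < 18 mm). A tile that is home has its centre at x -10, y 88 mm.
- jig_corner (a point): Inner corner where the two fences' tile faces meet, on the board's top (x 45, y 33, z 18 mm in the jig's frame; same axes). From here the rear fence runs 140 mm to -x, its tile face looking to +y; the side fence runs 125 mm to +y, its tile face looking to -x. The tile's corner belongs here.
- tile: Flat square tile of dry cream clay, 110 by 110 by 10 mm, about 0.22 kg, with a black painted frame and a black brushed curve on its face. It lies loose on the board, some 10 to 40 mm away from each fence and turned by up to 0.15 rad. Origin at the centre of its underside, z up; its x and y axes lie along its edges, nearly along those of the jig.
- clamp_foot: Sprung rubber foot under the end of the clamp's 18 mm wide arm, 20 mm diameter, 12 mm high; origin at the centre of its underside. With the clamp open it hangs 66 mm above the tile near y 60 mm, x 0 (jig frame), and nothing of the arm reaches past y 70 mm. It lands on the tile at x 0, y 70 mm and once locked presses it with 20 to 40 N.
- handle_end (a point): Centre of the free end edge of the clamp handle's upper face, the face to push on. The grip is a straight black bar 18 mm wide, 16 thick, 86 long; it stands up leaning to the jig's -y. Axes turn with it: -y out along the grip past its end, z out of the upper face, x as the jig's. It swings in the plane x = 0 (jig) by y/z -66/202 (open), -107/183, -132/151, -144/117, -149/87 (dead point), -150/71 mm (locked).
- clamp_handle (a joint): Angle between handle and links, growing as the handle is pushed down: 0 open, as found; about 1.4 as the foot meets the tile, 2.00 dead point, 2.18 at its stop, locked. Pushing square to the grip 20 mm from its end takes 1 to 2 N at first and some 4 to 7 N just before the dead point; beyond it the end snaps the last 15 mm down by itself. Left before it, it stays unlocked.
- slip_jar: Closed amber glass jar with a white lid, 58 mm diameter, 95 mm high, standing near the jig; to be left alone. Origin at the centre of its base.
- water_cup: White ceramic cup, 76 mm diameter, 85 mm high, standing near the jig; to be left alone. Origin at the centre of its base.
- bud_vase: Small red-brown clay vase, 68 mm diameter, 90 mm high, standing near the jig; to be left alone. Origin at the centre of its base.
- wood_rib: Flat wooden potter's rib, 100 by 45 by 8 mm, lying on the bench near the jig; to be left alone. Origin at the centre of its underside.
Mind the look-alikes: they are no part of the job. There is more than one size of the tile; the one meant has the size given above.

How it is judged:
By the outcome, as a careful person would: the job done as asked, in the order asked, and still so for the second after the job is handed in, with the robot touching nothing.
It also fails if it takes over 67 s, if anything falls off the work surface, if the arm or the gripper's body presses on something with over 40 N, if the wrist force passes 120 N, or if a joint passes its speed limit or range.

## Working session

There is one attempt and no reset: what is moved stays moved. The work goes in short steps, Python scripts to look and compute and a tool call to move; the robot and the scene stay as the last step left them, time stands still between calls to the robot, and variables do not carry over. Pictures are saved under pics/ and viewed, at most 10 in all, crops included, and the job is handed in when it is done.

Besides the shell and the picture viewer there is one more tool, called after ">>>" as name(argument=value, ...) on one line, values as JSON. carry_out: Moves the arm, as the interface text tells. Its arguments: {"type":"object","properties":{"gripper":{"type":"array"},"dp":{"type":"array"},"roll":{"type":"array"},"newtons":{"type":"number"}},"required":["gripper","dp","roll"]}

```bash
mkdir -p pics; cat > h.py <<'E'
import numpy as np,cv2
from cell import monitor,eyes,robot
def snap(n,f):
    c=eyes.camera(n); cv2.imwrite(f'pics/{f}.png',c['image'][:,:,::-1]); np.savez(f'pics/{f}.npz',**{k:v for k,v in c.items()}); return c
def px(c,u,v,z=None):
    T=c['world_from_camera']; 
    r=np.array([(u-c['cx'])/c['fx'],(v-c['cy'])/c['fy'],1])
    if z is None:
        d=np.median(c['depth'][int(v)-1:int(v)+2,int(u)-1:int(u)+2]); 
    else: d=(z-T[2,3])/(T[:3,:3]@r)[2]
    return T[:3,:3]@(r*d)+T[:3,3]
E
python3 - <<'E'
from h import *
for n in('top','side'):
    c=snap(n,n+'0'); print(n,c['world_from_camera'].round(3).tolist(),c['fx'],c['cx'],c['cy'])
s=monitor.get_state(); print(s['tcp_pos'],s['tcp_rot'],s['force'],s['t'])
E
```

```text
top [[-0.021, -0.985, 0.17, 0.333], [-0.999, 0.026, 0.027, 0.039], [-0.031, -0.169, -0.985, 1.202], [0.0, 0.0, 0.0, 1.0]] 584.4317544932288 330.22746708799514 246.7606327584685
side [[-0.982, -0.15, 0.111, 0.423], [-0.186, 0.746, -0.639, 0.696], [0.013, -0.648, -0.761, 0.922], [0.0, 0.0, 0.0, 1.0]] 551.3854038618573 326.7060594636425 235.16767836374652
[0.26755915 0.56428413 0.23059415] [-1.62986885e-04  2.19601390e-01  9.75589415e-01 -7.04097365e-04] [ 0.72168932 -0.17237485 -0.16308094] 0.1
```

View pics/top0.png

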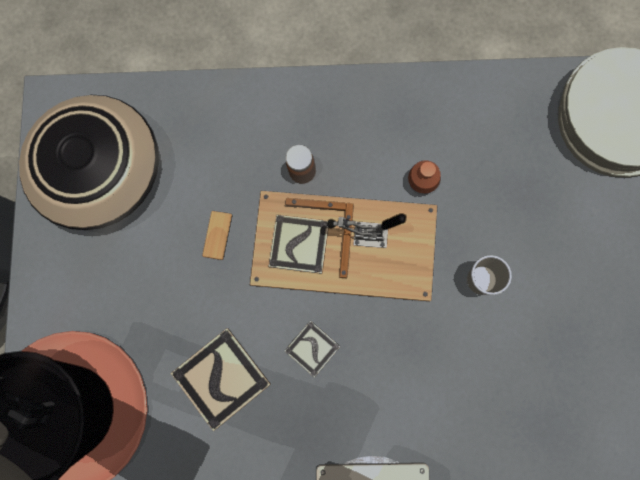

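View pics/side0.png

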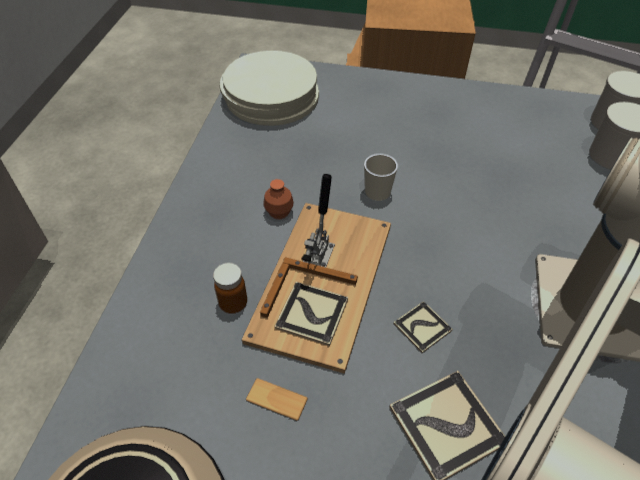

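Three tiles could be meant, in top-view pixels: (298,244) on the board, (312,348) smaller on the bench and (221,378) larger on the bench. I choose the one on the board and will check its size in a crop.

```bash
python3 - <<'E'
import cv2
i=cv2.imread('pics/top0.png')[180:310,240:450]
cv2.imwrite('pics/c1.png',cv2.resize(i,None,fx=3.8,fy=3.8,interpolation=cv2.INTER_CUBIC))
E
```

```text
(no output)
```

View pics/c1.png

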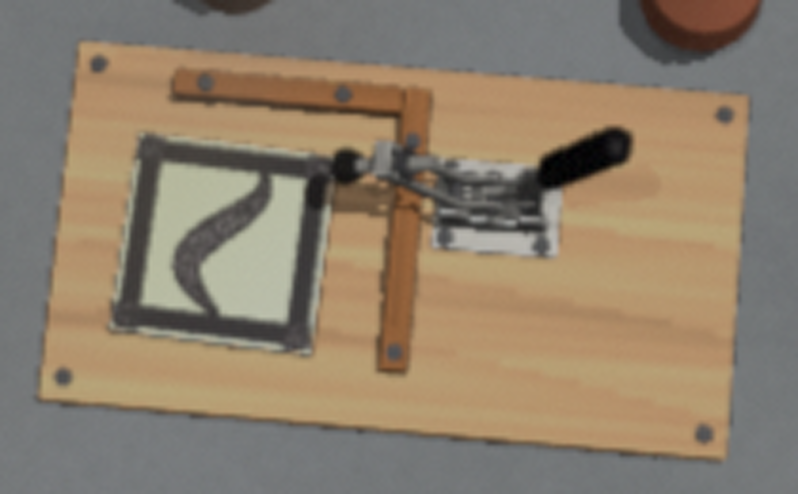

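The crop shows the on-board tile, with corners near (143,133), (335,157), (311,355) and (110,328). The board corners are (80,42), (749,96), (722,460) and (38,402), and the clamp stands open.

```bash
cat >> h.py <<'E'
def fit(A,B):  # B=R(th)A+t
    a=A-A.mean(0);b=B-B.mean(0)
    th=np.arctan2((a[:,0]*b[:,1]-a[:,1]*b[:,0]).sum(),(a*b).sum()); R=np.array([[np.cos(th),-np.sin(th)],[np.sin(th),np.cos(th)]])
    t=B.mean(0)-R@A.mean(0); return th,t,np.abs((R@A.T).T+t-B).max()
E
python3 - <<'E'
from h import *
c=dict(np.load('pics/top0.npz'))
f=lambda L,z:np.array([px(c,240+(u+.5)/3.8-.5,180+(v+.5)/3.8-.5,z)[:2] for u,v in L])
B=f([(80,42),(749,96),(722,460),(38,402)],.018)
J=np.array([[75,215],[75,-155],[-125,-155],[-125,215]])/1e3
th,t,e=fit(J,B);print('jig',th,t,e)
T=f([(143,133),(335,157),(311,355),(110,328)],.028)
a,tt,e2=fit(np.array([[55,55],[55,-55],[-55,-55],[-55,55]])/1e3,T);print('tile',a,tt,e2, 'side',np.linalg.norm(T-np.roll(T,1,0),axis=1))
R=np.array([[np.cos(th),-np.sin(th)],[np.sin(th),np.cos(th)]])
print('tile in jig',R.T@(tt-t),a-th)
F=f([(172,70),(431,90),(407,373),(378,370)],.034);print('fence',(F-t)@R)
for u,v in((615,140),(585,160),(345,165)):
    p=px(c,240+u/3.8,180+v/3.8);print(R.T@(p[:2]-t),p[2])
print('board z',px(c,400,270),[px(c,*q) for q in((299,158),(427,170),(490,275),(218,235))])
E
```

```text
jig -0.11236122165809873 [0.56187755 0.01134047] 0.00242289986568639
tile -0.15583810518780458 [0.54371907 0.13550282] 0.002521873808322611 side [0.10799502 0.10529529 0.10847622 0.10875241]
tile in jig [-0.03196567  0.12134338] -0.043476883529705856
fence [[ 0.05919418  0.15877948]
 [ 0.05977977  0.01784135]
 [-0.09441725  0.01748598]
 [-0.09416796  0.03289233]]
[ 0.00172264 -0.07157492] 0.1982748480370211
[-0.00359424 -0.0599447 ] 0.17459826690113633
[-0.00082842  0.05605523] 0.1044492949593383
board z [ 0.4850875  -0.06934401  0.01838223] [array([0.70303198, 0.12736818, 0.09558352]), array([ 0.67222033, -0.12375646,  0.09053655]), array([ 0.47203004, -0.25371542,  0.0038004 ]), array([0.5696649 , 0.3061068 , 0.00866465])]
```

```bash
cat >> h.py <<'E'
from scipy.spatial.transform import Rotation as Ro
TH=-0.11236;T0=np.array([.56188,.01134,0]);RJ=Ro.from_euler('z',TH).as_matrix()
def st():
    s=monitor.get_state(); q=s['tcp_rot']; R=Ro.from_quat([q[1],q[2],q[3],q[0]]).as_matrix(); return s,np.array(s['tcp_pos']),R
def plan(*pts,yaw=None):
    """jig mm targets -> successive tool-axis shifts (units), at the roll given by yaw (jig deg of tool x)"""
    s,p,R=st(); print('t',round(s['t'],2),'jig',((p-T0)@RJ*1e3).round(1),'F',(RJ.T@np.array(s['force'])).round(1),'gap',round(s['finger_gap'],4),'tilt',R[2].round(3))
    y=np.degrees(np.arctan2(R[1,0],R[0,0])-TH)
    if yaw is not None:
        d=(y-yaw+180)%360-180; print('jigyaw',round(y,2),'roll units',round(d/5,2)); R=R@Ro.from_euler('z',d,degrees=True).as_matrix()
    for q in pts:
        w=T0+RJ@(np.array(q)/1e3); print(q,'dp',(R.T@(w-p)/.025).round(2)); p=w
E
python3 - <<'E'
from h import *
plan((-27,204,180),(-27,204,60),(-27,204,22.5),yaw=90)
plan((-27,204,180))
E
```

```text
t 0.1 jig [-354.5  516.5  230.6] F [ 0.7 -0.1 -0.2] gap 0.0852 tilt [ 0.    -0.001 -1.   ]
jigyaw 161.07 roll units 14.21
(-27, 204, 180) dp [-12.5   13.1    2.03]
(-27, 204, 60) dp [0.01 0.   4.8 ]
(-27, 204, 22.5) dp [0.  0.  1.5]
t 0.1 jig [-354.5  516.5  230.6] F [ 0.7 -0.1 -0.2] gap 0.0852 tilt [ 0.    -0.001 -1.   ]
(-27, 204, 180) dp [-16.45  -7.57   2.03]
```

>>> carry_out(gripper=[1, 1, 1, 1, 1, 1, 1, 1, 1, 1, 1, 1, 1, 1, 1, 1, 1, 1, 1, 1], dp=[[-0.4, -0.2, 0], [-0.8, -0.4, 0.1], [-0.87, -0.4, 0.1], [-0.87, -0.4, 0.1], [-0.87, -0.4, 0.1], [-0.87, -0.4, 0.1], [-0.87, -0.4, 0.1], [-0.87, -0.4, 0.1], [-0.87, -0.4, 0.1], [-0.87, -0.4, 0.1], [-0.87, -0.4, 0.1], [-0.87, -0.4, 0.1], [-0.87, -0.4, 0.1], [-0.87, -0.4, 0.1], [-0.87, -0.4, 0.1], [-0.87, -0.4, 0.1], [-0.87, -0.4, 0.1], [-0.87, -0.4, 0.1], [-0.87, -0.4, 0.1], [-0.4, -0.2, 0.1]], roll=[0, 0, 0, 0, 0, 0, 0, 0, 0, 0, 0, 0, 0, 0, 0, 0, 0, 0, 0, 0], newtons=30)

```text
t: 1.77
tcp_pos: [0.558, 0.2148, 0.1836]
tcp_rot: [0.0, 0.22, 0.975, -0.0]
force: [-0.0, 0.8, -0.1]
finger_gap: -0.0001
grasp_force: 0.0
```

>>> carry_out(gripper=[1, 1, 1, 1, 1, 1, 1, 1, 1, 1, 1, 1, 1, 1, 1, 1, 1, 1], dp=[[0, 0, 0], [0, 0, 0], [0, 0, 0], [0, 0, 0], [0, 0, 0], [0, 0, 0], [0, 0, 0], [0, 0, 0], [0, 0, 0], [0, 0, 0], [0, 0, 0], [0, 0, 0], [0, 0, 0], [0, 0, 0], [0, 0, 0], [0, 0, 0], [0, 0, 0], [0, 0, 0]], roll=[0.4, 0.9, 0.95, 0.95, 0.95, 0.95, 0.95, 0.95, 0.95, 0.95, 0.95, 0.95, 0.95, 0.95, 0.95, 0.95, 0.56, 0])

```text
t: 3.27
tcp_pos: [0.5561, 0.2173, 0.1836]
tcp_rot: [-0.0, 0.773, 0.634, -0.0]
force: [0.2, 1.1, -0.1]
finger_gap: -0.0002
grasp_force: 0.0
```

```bash
python3 - <<'E'
from h import *
plan((-27,204,60),(-27,204,22.5),(-27,190,22.5),(-27,154,22.5),yaw=90)
E
```

```text
t 3.27 jig [-28.9 204.  183.6] F [ 0.1  1.1 -0.1] gap -0.0002 tilt [-0.    -0.001 -1.   ]
jigyaw 85.18 roll units -0.96
(-27, 204, 60) dp [-0.    0.08  4.94]
(-27, 204, 22.5) dp [0.  0.  1.5]
(-27, 190, 22.5) dp [-0.56  0.    0.  ]
(-27, 154, 22.5) dp [-1.44  0.    0.  ]
```

>>> carry_out(gripper=[1, 1, 1, 1, 1, 1, 1, 1, 1, 1, 1, 1, 1], dp=[[0, 0, 0.4], [0, 0, 0.8], [0, 0, 0.8], [0, 0, 0.8], [0, 0, 0.8], [0, 0, 0.8], [0, 0, 0.7], [0, 0, 0.5], [0, 0, 0.4], [0, 0, 0.2], [0, 0, 0.04], [0, 0, 0], [0, 0, 0]], roll=[-0.5, -0.46, 0, 0, 0, 0, 0, 0, 0, 0, 0, 0, 0])

```text
t: 4.35
tcp_pos: [0.5572, 0.2177, 0.0286]
tcp_rot: [0.0, 0.745, 0.667, 0.001]
force: [-0.0, 0.4, 0.3]
finger_gap: -0.0001
grasp_force: 0.0
```

```bash
python3 - <<'E'
from h import *
plan((-27,190,22.5),(-27,158,22.5),yaw=90)
E
```

```text
t 4.35 jig [-27.8 204.5  28.6] F [-0.1  0.4  0.3] gap -0.0001 tilt [ 0.001  0.001 -1.   ]
jigyaw 90.08 roll units 0.02
(-27, 190, 22.5) dp [-0.58  0.03  0.24]
(-27, 158, 22.5) dp [-1.28  0.   -0.  ]
```

>>> carry_out(gripper=[1, 1, 1, 1, 1, 1, 1, 1, 1, 1, 1, 1, 1, 1, 1, 1, 1, 1, 1, 1], dp=[[0, 0, 0.12], [0, 0, 0.12], [-0.1, 0, 0], [-0.2, 0, 0], [-0.1, 0, 0], [-0.1, 0, 0], [-0.1, 0, 0], [-0.1, 0, 0], [-0.1, 0, 0], [-0.1, 0, 0], [-0.1, 0, 0], [-0.1, 0, 0], [-0.1, 0, 0], [-0.1, 0, 0], [-0.1, 0, 0], [-0.1, 0, 0], [-0.1, 0, 0], [-0.1, 0, 0], [-0.06, 0, 0], [0, 0, 0]], roll=[0, 0, 0, 0, 0, 0, 0, 0, 0, 0, 0, 0, 0, 0, 0, 0, 0, 0, 0, 0])

```text
t: 6.02
tcp_pos: [0.5516, 0.1733, 0.0218]
tcp_rot: [0.0, 0.745, 0.667, -0.0]
force: [0.4, 0.3, -0.1]
finger_gap: -0.0
grasp_force: 0.1
```

```bash
python3 - <<'E'
from h import *
plan((-27,154,22.5),yaw=90)
c=snap('top','top1')
i=cv2.imread('pics/top1.png')[180:310,240:450]
cv2.imwrite('pics/c2.png',cv2.resize(i,None,fx=3.8,fy=3.8,interpolation=cv2.INTER_CUBIC))
E
```

```text
t 6.02 jig [-28.3 159.8  21.8] F [ 0.4  0.4 -0.1] gap -0.0 tilt [-0. -0. -1.]
jigyaw 90.05 roll units 0.01
(-27, 154, 22.5) dp [-0.23  0.05 -0.03]
```

View pics/c2.png

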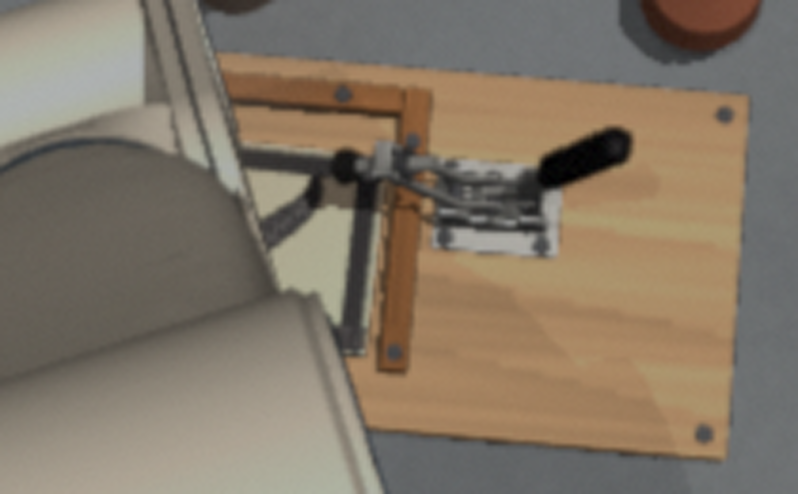

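The tile has moved and now lies nearly parallel to the rear fence, with its edge at (368,270) and the fence face at (385,270). A gap of a few mm is left, so I push on in small steps and watch the force.

>>> carry_out(gripper=[1, 1, 1, 1, 1, 1], dp=[[-0.06, 0, 0], [-0.06, 0, 0], [-0.06, 0, 0], [-0.05, 0, 0], [0, 0, 0], [0, 0, 0]], roll=[0, 0, 0, 0, 0, 0])

```text
t: 6.57
tcp_pos: [0.5509, 0.1679, 0.0217]
tcp_rot: [-0.0, 0.745, 0.667, -0.0]
force: [-0.7, 0.9, -0.3]
finger_gap: 0.0
grasp_force: 0.5
```

>>> carry_out(gripper=[1, 1, 1, 1], dp=[[-0.04, 0, 0], [-0.02, 0, 0], [0, 0, 0], [0, 0, 0]], roll=[0, 0, 0, 0])

```text
t: 6.9
tcp_pos: [0.5505, 0.1676, 0.0218]
tcp_rot: [-0.001, 0.745, 0.667, 0.0]
force: [-2.2, 8.2, 0.2]
finger_gap: 0.0001
grasp_force: 3.7
```

```bash
python3 - <<'E'
from h import *
plan((-27,154,22.5),yaw=90)
E
```

```text
t 6.9 jig [-28.8 154.   21.8] F [-3.1  7.9  0.2] gap 0.0001 tilt [ 0.001 -0.001 -1.   ]
jigyaw 90.05 roll units 0.01
(-27, 154, 22.5) dp [ 0.    0.07 -0.03]
```

>>> carry_out(gripper=[1, 1, 1, 1, 1, 1, 1, 1, 1, 1, 1, 1, 1, 1, 1, 1, 1], dp=[[0.2, 0, 0], [0.2, 0, 0], [0, 0, -0.5], [0, -0.3, -0.7], [0, -0.6, -0.2], [0, -0.7, 0], [-0.2, -0.8, 0], [-0.4, -0.8, 0], [-0.6, -0.6, 0], [-0.7, 0, 0], [-0.7, 0, 0], [-0.4, 0, 0], [-0.16, 0, 0.2], [0, 0, 0.5], [0, 0, 0.5], [0, 0, 0.2], [0, 0, 0]], roll=[0, 0, 0, 0, 0, 0, 0, 0, 0, 0, 0, 0, 0, 0, 0, 0, 0])

```text
t: 8.32
tcp_pos: [0.4484, 0.1086, 0.0209]
tcp_rot: [-0.0, 0.745, 0.667, -0.001]
force: [0.4, 0.5, 0.5]
finger_gap: -0.0001
grasp_force: 0.0
```

```bash
python3 - <<'E'
from h import *
plan((-121,86,22.5),(-104,86,22.5),(-79,86,22.5),yaw=90)
c=snap('side','side1')
i=cv2.imread('pics/side1.png')[190:370,220:420]
cv2.imwrite('pics/c3.png',cv2.resize(i,None,fx=3.3,fy=3.3,interpolation=cv2.INTER_CUBIC))
E
```

```text
t 8.32 jig [-123.6   83.9   20.9] F [0.3 0.5 0.5] gap -0.0001 tilt [-0.001 -0.002 -1.   ]
jigyaw 90.07 roll units 0.01
(-121, 86, 22.5) dp [ 0.08  0.11 -0.06]
(-104, 86, 22.5) dp [-0.    0.68 -0.  ]
(-79, 86, 22.5) dp [-0.  1. -0.]
```

View pics/c3.png

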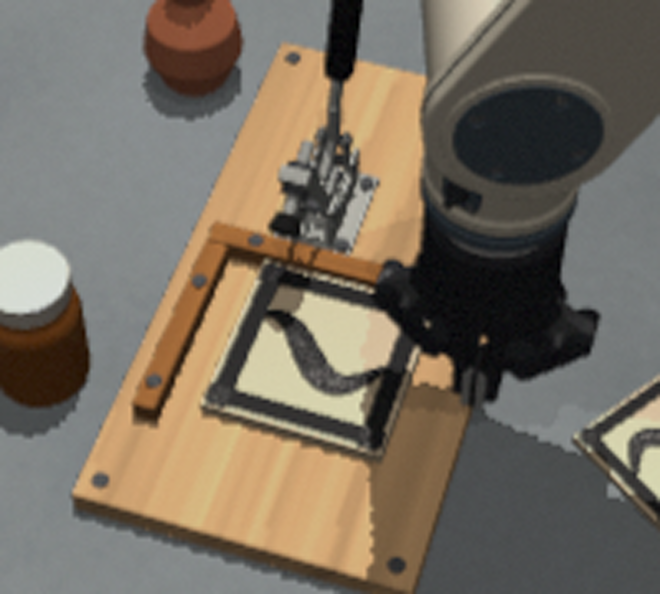

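The tile lies flush and square on the rear fence, with its back edge from (268,262) to (385,290). The fingers stand beside its -x edge at (475,390), so I push in +x.

>>> carry_out(gripper=[1, 1, 1, 1, 1, 1, 1, 1, 1, 1, 1, 1, 1, 1, 1, 1, 1, 1], dp=[[0.05, 0, -0.05], [0, 0.2, 0], [0, 0.2, 0], [0, 0.1, 0], [0, 0.1, 0], [0, 0.1, 0], [0, 0.1, 0], [0, 0.1, 0], [0, 0.1, 0], [0, 0.1, 0], [0, 0.1, 0], [0, 0.1, 0], [0, 0.1, 0], [0, 0.08, 0], [0, 0.06, 0], [0, 0.04, 0], [0, 0, 0], [0, 0, 0]], roll=[0, 0, 0, 0, 0, 0, 0, 0, 0, 0, 0, 0, 0, 0, 0, 0, 0, 0])

```text
t: 9.87
tcp_pos: [0.4886, 0.1054, 0.0231]
tcp_rot: [0.0, 0.745, 0.667, 0.0]
force: [0.1, -0.2, -0.5]
finger_gap: 0.0002
grasp_force: 0.0
```

```bash
python3 - <<'E'
from h import *
plan((-79,86,22.5),yaw=90)
c=snap('side','side2')
i=cv2.imread('pics/side2.png')[220:340,230:390]
cv2.imwrite('pics/c4.png',cv2.resize(i,None,fx=4.5,fy=4.5,interpolation=cv2.INTER_CUBIC))
E
```

```text
t 9.87 jig [-83.4  85.2  23.1] F [ 0.1 -0.1 -0.5] gap 0.0002 tilt [ 0.     0.001 -1.   ]
jigyaw 90.07 roll units 0.01
(-79, 86, 22.5) dp [0.03 0.17 0.02]
```

View pics/c4.png

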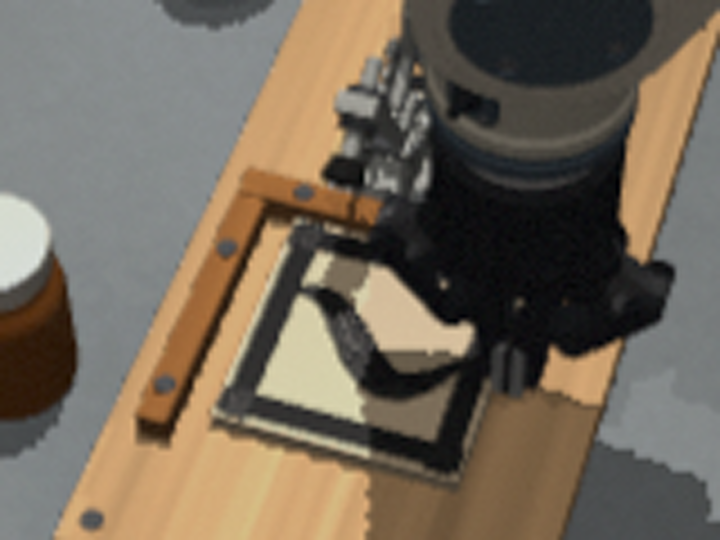

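About 15 mm of gap to the side fence remains, from tile edge (258,320) to fence face (235,290). To keep the knuckle well clear of the foot, I shift 13 mm in +y and push on.

>>> carry_out(gripper=[1, 1, 1, 1, 1, 1, 1, 1, 1, 1, 1], dp=[[0, -0.1, 0], [0.26, 0, 0], [0.26, 0, 0.02], [0, 0.1, 0], [0, 0.1, 0], [0, 0.1, 0], [0, 0.1, 0], [0, 0.1, 0], [0, 0.05, 0], [0, 0, 0], [0, 0, 0]], roll=[0, 0, 0, 0, 0, 0, 0, 0, 0, 0, 0])

```text
t: 10.83
tcp_pos: [0.5014, 0.1169, 0.0226]
tcp_rot: [0.0, 0.745, 0.667, 0.0]
force: [-0.8, -0.1, -0.1]
finger_gap: 0.0002
grasp_force: 0.0
```

>>> carry_out(gripper=[1, 1, 1, 1], dp=[[0, 0.05, 0], [0, 0.05, 0], [0, 0, 0], [0, 0, 0]], roll=[0, 0, 0, 0])

```text
t: 11.17
tcp_pos: [0.5033, 0.1167, 0.0225]
tcp_rot: [0.0, 0.745, 0.667, -0.0]
force: [0.1, -0.1, 0.7]
finger_gap: -0.0002
grasp_force: 0.5
```

```bash
python3 - <<'E'
from h import *
plan((-72,98,22.5),yaw=90)
c=snap('side','side3')
i=cv2.imread('pics/side3.png')[220:340,230:390]
cv2.imwrite('pics/c5.png',cv2.resize(i,None,fx=4.5,fy=4.5,interpolation=cv2.INTER_CUBIC))
E
```

```text
t 11.17 jig [-70.   98.2  22.5] F [ 0.1 -0.1  0.7] gap -0.0002 tilt [-0. -0. -1.]
jigyaw 90.07 roll units 0.01
(-72, 98, 22.5) dp [-0.01 -0.08  0.  ]
```

View pics/c5.png

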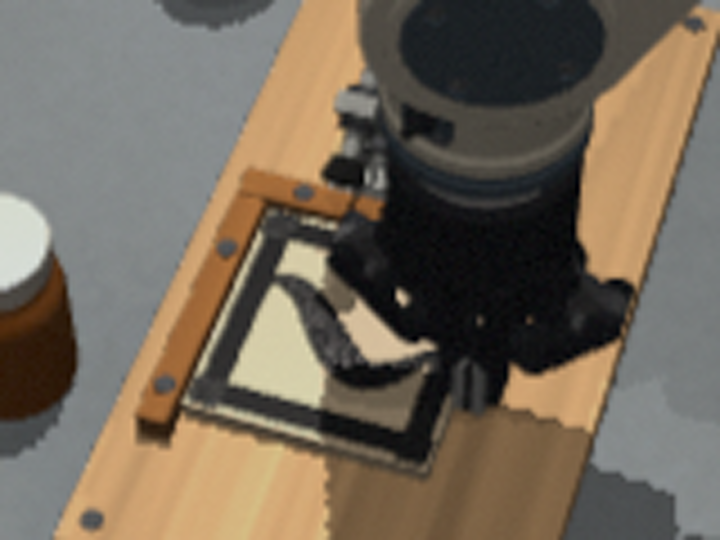

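The tile is nearly at the side fence, with its corner at (185,405) and the fence foot at (170,430). I continue in about 1 mm steps until the force rises.

>>> carry_out(gripper=[1, 1, 1, 1], dp=[[0, 0.05, 0], [0, 0.05, 0], [0, 0, 0], [0, 0, 0]], roll=[0, 0, 0, 0])

```text
t: 11.55
tcp_pos: [0.5037, 0.1164, 0.0223]
tcp_rot: [-0.001, 0.745, 0.667, -0.002]
force: [-7.4, 2.2, 4.0]
finger_gap: -0.0
grasp_force: 3.5
```

>>> carry_out(gripper=[1, 1, 1, 1], dp=[[0, 0.04, 0], [0, 0.02, 0], [0, 0, 0], [0, 0, 0]], roll=[0, 0, 0, 0])

```text
t: 11.88
tcp_pos: [0.5038, 0.1163, 0.0222]
tcp_rot: [-0.002, 0.745, 0.667, -0.003]
force: [-11.6, 2.7, 8.2]
finger_gap: -0.0002
grasp_force: 5.5
```

Contact with the side fence is felt at 11 N. I back off and re-seat the tile on the rear fence.

>>> carry_out(gripper=[1, 1, 1, 1, 1, 1, 1, 1, 1, 1, 1, 1, 1, 1, 1], dp=[[0, -0.2, 0], [0, -0.3, 0], [0, 0, -0.5], [0.3, 0, -0.7], [0.7, 0, -0.2], [0.8, 0.2, 0], [0.8, 0.6, 0], [0.3, 0.8, 0], [0, 0.7, 0], [0, 0.5, 0], [0, 0, 0.4], [0, 0, 0.6], [0, 0, 0.4], [0, 0, 0], [0, 0, 0]], roll=[0, 0, 0, 0, 0, 0, 0, 0, 0, 0, 0, 0, 0, 0, 0])

```text
t: 13.13
tcp_pos: [0.5711, 0.1817, 0.0215]
tcp_rot: [-0.001, 0.745, 0.667, -0.001]
force: [0.8, -0.3, -0.9]
finger_gap: -0.0002
grasp_force: 0.0
```

```bash
python3 - <<'E'
from h import *
plan((-12,158,22.5),(-12,154,22.5),yaw=90)
E
```

```text
t 13.13 jig [ -9.9 170.3  21.5] F [ 0.8 -0.2 -0.9] gap -0.0002 tilt [-0.001 -0.002 -1.   ]
jigyaw 90.07 roll units 0.01
(-12, 158, 22.5) dp [-0.49 -0.08 -0.04]
(-12, 154, 22.5) dp [-0.16  0.    0.  ]
```

>>> carry_out(gripper=[1, 1, 1, 1, 1, 1, 1, 1, 1, 1], dp=[[-0.1, 0, -0.03], [-0.1, 0, 0], [-0.1, 0, 0], [-0.1, 0, 0], [-0.06, 0, 0], [-0.06, 0, 0], [-0.06, 0, 0], [-0.05, 0, 0], [0, 0, 0], [0, 0, 0]], roll=[0, 0, 0, 0, 0, 0, 0, 0, 0, 0])

```text
t: 13.97
tcp_pos: [0.5708, 0.1663, 0.0233]
tcp_rot: [0.0, 0.745, 0.667, -0.0]
force: [0.1, 0.4, 0.8]
finger_gap: 0.0001
grasp_force: 0.0
```

>>> carry_out(gripper=[1, 1, 1, 1], dp=[[-0.04, 0, 0], [-0.03, 0, 0], [0, 0, 0], [0, 0, 0]], roll=[0, 0, 0, 0])

```text
t: 14.3
tcp_pos: [0.5705, 0.1648, 0.0233]
tcp_rot: [-0.0, 0.745, 0.667, 0.0]
force: [0.5, 1.9, 0.2]
finger_gap: -0.0001
grasp_force: 0.8
```

```bash
python3 - <<'E'
from h import *
plan((-12,154,22.5),yaw=90)
E
```

```text
t 14.3 jig [ -8.6 153.4  23.3] F [0.3 1.9 0.2] gap -0.0001 tilt [ 0. -0. -1.]
jigyaw 90.07 roll units 0.01
(-12, 154, 22.5) dp [ 0.02 -0.14  0.03]
```

>>> carry_out(gripper=[1, 1, 1, 1], dp=[[-0.04, 0, 0], [-0.02, 0, 0], [0, 0, 0], [0, 0, 0]], roll=[0, 0, 0, 0])

```text
t: 14.63
tcp_pos: [0.5705, 0.1645, 0.0234]
tcp_rot: [-0.0, 0.745, 0.667, 0.001]
force: [-0.3, 8.4, -1.3]
finger_gap: -0.0001
grasp_force: 4.4
```

>>> carry_out(gripper=[1, 1, 1, 1, 1, 1, 1, 1, 1, 1, 1, 1, 1, 1, 1], dp=[[0.3, 0, 0], [0.3, 0, 0], [0, 0, -0.4], [0, 0, -0.8], [0, -0.5, -0.8], [0, -1, -0.8], [0, -1, -0.8], [0, -1, -0.8], [0, -1, -0.8], [0, -1, -0.8], [0, -1, -0.8], [0, -1, -0.8], [0, -0.7, -0.4], [0, -0.3, 0], [0, 0, 0]], roll=[0, 0, 0, 0, 0, 0, 0, 0, 0, 0, 0, 0, 0, 0, 0])

```text
t: 15.88
tcp_pos: [0.36, 0.2017, 0.2241]
tcp_rot: [0.0, 0.745, 0.667, 0.001]
force: [0.0, 0.7, 0.3]
finger_gap: 0.0001
grasp_force: 0.0
```

```bash
python3 - <<'E'
from h import *
c=dict(np.load('pics/top0.npz')); v,u=np.mgrid[:480,:640]; d=c['depth']
P=np.stack([(u-c['cx'])/c['fx']*d,(v-c['cy'])/c['fy']*d,d],-1)@c['world_from_camera'][:3,:3].T+c['world_from_camera'][:3,3]
Q=(P-T0)@RJ*1e3
for y in range(-90,80,10):
    m=(abs(Q[...,0])<35)&(abs(Q[...,1]-y)<5); print(y,Q[...,2][m].max().round(),end=' | ')
print()
plan((0,-37,230),(0,-37,182),yaw=90)
c=snap('top','top2')
i=cv2.imread('pics/top2.png')[180:310,240:450]
cv2.imwrite('pics/c6.png',cv2.resize(i,None,fx=3.8,fy=3.8,interpolation=cv2.INTER_CUBIC))
E
```

```text
-90 23.0 | -80 201.0 | -70 204.0 | -60 198.0 | -50 168.0 | -40 142.0 | -30 108.0 | -20 72.0 | -10 69.0 | 0 74.0 | 10 126.0 | 20 125.0 | 30 129.0 | 40 128.0 | 50 110.0 | 60 109.0 | 70 35.0 | 
t 15.88 jig [-222.   166.5  224.1] F [-0.1  0.7  0.3] gap 0.0001 tilt [ 0.001  0.001 -1.   ]
jigyaw 90.14 roll units 0.03
(0, -37, 230) dp [-8.14  8.88 -0.23]
(0, -37, 182) dp [-0.   -0.    1.92]
```

View pics/c6.png

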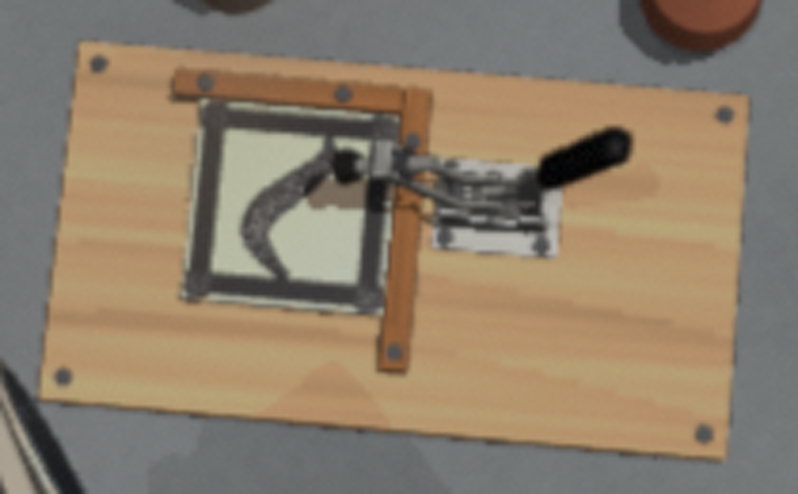

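The tile looks home: its left corners are at (201,99) and (181,299), its lower right at (381,314), and its edges lie against both fences. I check that in numbers.

```bash
python3 - <<'E'
from h import *
c=dict(np.load('pics/top2.npz'))
f=lambda L,z:np.array([px(c,240+(u+.5)/3.8-.5,180+(v+.5)/3.8-.5,z) for u,v in L])
T=(f([(201,99),(181,299),(381,314)],.028)-T0)[:,:2]@RJ[:2,:2]
a,t,e=fit(np.array([[55,55],[-55,55],[-55,-55]])/1e3,T);print(a,t*1e3,e)
# waypoints of the TCP: contact 22 mm in from the end, finger face 11 mm ahead
E_=np.array([[-66,202],[-107,183],[-132,151],[-144,117],[-149,87],[-150,71]])
for e in E_:
    d=np.array([-6,73])-e; d=d/np.linalg.norm(d); C=e+22*d; print(e,C.round(),(C+[11,0]).round())
E
```

```text
0.0011205738219935341 [-9.02063099 87.63485295] 0.0015449920192465993
[-66 202] [-57. 182.] [-46. 182.]
[-107  183] [-92. 167.] [-81. 167.]
[-132  151] [-113.  139.] [-102.  139.]
[-144  117] [-123.  110.] [-112.  110.]
[-149   87] [-127.   85.] [-116.   85.]
[-150   71] [-128.   71.] [-117.   71.]
```

>>> carry_out(gripper=[1, 1, 1, 1, 1, 1, 1, 1, 1, 1, 1, 1, 1, 1], dp=[[-0.4, 0.4, -0.2], [-0.8, 0.8, -0.2], [-0.8, 0.9, 0], [-0.8, 0.9, 0], [-0.8, 0.9, 0], [-0.8, 0.9, 0], [-0.8, 0.9, 0], [-0.8, 0.9, 0], [-0.8, 0.9, 0], [-0.7, 0.8, 0], [-0.4, 0.4, 0], [-0.04, 0.18, 0], [0, 0, 0], [0, 0, 0]], roll=[0, 0, 0, 0, 0, 0, 0, 0, 0, 0, 0, 0, 0, 0])

```text
t: 17.1
tcp_pos: [0.5587, -0.0198, 0.2325]
tcp_rot: [-0.001, 0.745, 0.667, -0.001]
force: [-0.5, 0.8, -0.1]
finger_gap: 0.0001
grasp_force: 0.0
```

```bash
python3 - <<'E'
from h import *
plan((0,-37,230),(0,-37,182),(0,-46,182),(0,-81,167),(0,-102,139),(0,-112,110),(0,-116,85),(0,-117,76),yaw=90)
E
```

```text
t 17.1 jig [  0.4 -31.3 232.5] F [-0.6  0.7 -0.1] gap 0.0001 tilt [ 0.    -0.002 -1.   ]
jigyaw 90.06 roll units 0.01
(0, -37, 230) dp [-0.23 -0.01  0.1 ]
(0, -37, 182) dp [-0.    0.    1.92]
(0, -46, 182) dp [-0.36 -0.   -0.  ]
(0, -81, 167) dp [-1.4  0.   0.6]
(0, -102, 139) dp [-0.84  0.    1.12]
(0, -112, 110) dp [-0.4   0.    1.16]
(0, -116, 85) dp [-0.16  0.    1.  ]
(0, -117, 76) dp [-0.04  0.    0.36]
```

>>> carry_out(gripper=[1, 1, 1, 1, 1, 1, 1, 1, 1, 1, 1, 1, 1, 1, 1, 1, 1, 1], dp=[[-0.1, 0, 0.3], [-0.1, 0, 0.5], [0, 0, 0.5], [0, 0, 0.5], [0, 0, 0.2], [0, 0, 0], [-0.18, 0, 0], [-0.18, 0, 0], [-0.2, 0, 0.04], [-0.2, 0, 0.06], [-0.2, 0, 0.08], [-0.2, 0, 0.08], [-0.2, 0, 0.1], [-0.2, 0, 0.1], [-0.2, 0, 0.14], [0, 0, 0], [0, 0, 0], [0, 0, 0]], roll=[0, 0, 0, 0, 0, 0, 0, 0, 0, 0, 0, 0, 0, 0, 0, 0, 0, 0])

```text
t: 18.6
tcp_pos: [0.5539, -0.069, 0.1682]
tcp_rot: [-0.0, 0.745, 0.667, -0.0]
force: [0.2, 0.0, 0.1]
finger_gap: -0.0001
grasp_force: 0.0
```

```bash
python3 - <<'E'
from h import *
plan((0,-81,167),(0,-102,139),yaw=90)
c=snap('side','side4')
i=cv2.imread('pics/side4.png')[120:340,230:430]
cv2.imwrite('pics/c7.png',cv2.resize(i,None,fx=2.7,fy=2.7,interpolation=cv2.INTER_CUBIC))
E
```

```text
t 18.6 jig [  1.1 -80.7 168.2] F [0.2 0.  0.1] gap -0.0001 tilt [ 0. -0. -1.]
jigyaw 90.06 roll units 0.01
(0, -81, 167) dp [-0.01 -0.04  0.05]
(0, -102, 139) dp [-0.84  0.    1.12]
```

View pics/c7.png

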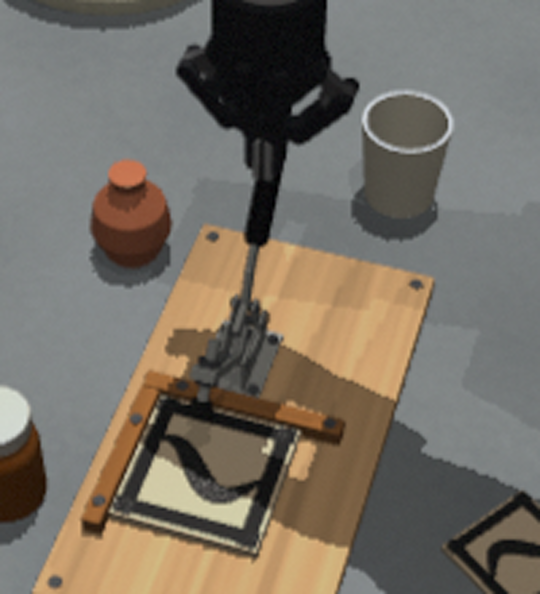

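The fingertips at (262,155) stand on the grip's upper face and the handle leans over from (258,240) to (275,140). The tile is still home, so I continue along the arc.

>>> carry_out(gripper=[1, 1, 1, 1, 1, 1, 1, 1, 1, 1, 1, 1, 1, 1], dp=[[-0.18, -0.02, 0.17], [-0.18, -0.02, 0.2], [-0.16, 0, 0.2], [-0.14, 0, 0.2], [-0.1, 0, 0.2], [-0.1, 0, 0.2], [-0.1, 0, 0.2], [-0.08, 0, 0.2], [-0.08, 0, 0.2], [-0.06, 0, 0.2], [-0.05, 0, 0.2], [-0.03, 0, 0.16], [0, 0, 0], [0, 0, 0]], roll=[0, 0, 0, 0, 0, 0, 0, 0, 0, 0, 0, 0, 0, 0])

```text
t: 19.82
tcp_pos: [0.5498, -0.1005, 0.1101]
tcp_rot: [0.0, 0.745, 0.667, -0.0]
force: [-0.6, -2.2, 4.5]
finger_gap: -0.0004
grasp_force: 2.1
```

```bash
python3 - <<'E'
from h import *
plan((0,-112,110),(0,-116,85),(0,-117,74),yaw=90)
E
```

```text
t 19.82 jig [   0.5 -112.5  110.1] F [-0.4 -2.3  4.5] gap -0.0004 tilt [-0.  0. -1.]
jigyaw 90.07 roll units 0.01
(0, -112, 110) dp [ 0.02 -0.02  0.01]
(0, -116, 85) dp [-0.16 -0.    1.  ]
(0, -117, 74) dp [-0.04 -0.    0.44]
```

>>> carry_out(gripper=[1, 1, 1, 1, 1, 1, 1, 1, 1, 1], dp=[[-0.04, 0, 0.16], [-0.04, 0, 0.16], [-0.03, 0, 0.16], [-0.02, 0, 0.16], [-0.02, 0, 0.16], [-0.02, 0, 0.16], [-0.02, 0, 0.16], [0, 0, 0.16], [0, 0, 0], [0, 0, 0]], roll=[0, 0, 0, 0, 0, 0, 0, 0, 0, 0])

```text
t: 20.65
tcp_pos: [0.5485, -0.1047, 0.0775]
tcp_rot: [-0.001, 0.745, 0.667, -0.0]
force: [-1.2, -0.1, -0.1]
finger_gap: 0.0004
grasp_force: 0.0
```

```bash
python3 - <<'E'
from h import *
plan((0,-117,71),yaw=90)
E
```

```text
t 20.65 jig [  -0.3 -116.8   77.5] F [-1.2 -0.3 -0.1] gap 0.0004 tilt [ 0.    -0.001 -1.   ]
jigyaw 90.07 roll units 0.01
(0, -117, 71) dp [-0.01  0.01  0.26]
```

Force dropped to zero, so the handle snapped past the dead point. I lift straight up and clear to the side, then look.

>>> carry_out(gripper=[1, 1, 1, 1, 1, 1, 1, 1, 1, 1, 1, 1, 1, 1, 1, 1, 1, 1], dp=[[0, 0, -0.4], [0, 0, -0.8], [0, 0, -0.8], [0, 0, -0.8], [0, 0, -0.8], [0, 0, -0.8], [0, 0, -0.8], [0, 0, -0.8], [0.4, -0.5, 0], [0.7, -0.8, 0], [0.7, -0.8, 0], [0.7, -0.8, 0], [0.7, -0.8, 0], [0.7, -0.8, 0], [0.7, -0.8, 0], [0.4, -0.5, 0], [0, 0, 0], [0, 0, 0]], roll=[0, 0, 0, 0, 0, 0, 0, 0, 0, 0, 0, 0, 0, 0, 0, 0, 0, 0])

```text
t: 22.15
tcp_pos: [0.4189, 0.0358, 0.229]
tcp_rot: [0.001, 0.745, 0.667, 0.001]
force: [1.1, -0.4, -0.2]
finger_gap: -0.0001
grasp_force: 0.0
```

```bash
python3 - <<'E'
from h import *
plan((0,0,0))
c=snap('top','top3')
v,u=np.mgrid[:480,:640]; d=c['depth']
P=np.stack([(u-c['cx'])/c['fx']*d,(v-c['cy'])/c['fy']*d,d],-1)@c['world_from_camera'][:3,:3].T+c['world_from_camera'][:3,3]
Q=(P-T0)@RJ*1e3
for y in range(-160,90,10):
    m=(abs(Q[...,0])<8)&(abs(Q[...,1]-y)<5); print(y,np.percentile(Q[...,2][m],90).round(),end=' | ')
i=cv2.imread('pics/top3.png')[180:310,240:450]
cv2.imwrite('pics/c8.png',cv2.resize(i,None,fx=3.8,fy=3.8,interpolation=cv2.INTER_CUBIC))
E
```

```text
t 22.15 jig [-144.9    8.3  229. ] F [ 1.1 -0.3 -0.2] gap -0.0001 tilt [ 0.     0.002 -1.   ]
(0, 0, 0) dp [-0.35  5.78  9.17]
-160 3.0 | -150 69.0 | -140 71.0 | -130 72.0 | -120 71.0 | -110 72.0 | -100 72.0 | -90 72.0 | -80 73.0 | Traceback (most recent call last):
  File "<stdin>", line 8, in <module>
    return _quantile_unchecked(
        a, q, axis, out, overwrite_input, method, keepdims, weights)
    return _ureduce(a,
                    func=_quantile_ureduce_func,
    ...<5 lines>...
                    overwrite_input=overwrite_input,
                    method=method)
    r = func(a, **kwargs)
    result = _quantile(arr,
                       quantiles=q,
    ...<2 lines>...
                       out=out,
                       weights=wgt)
    slices_having_nans = np.isnan(arr[-1, ...])
                                  ~~~^^^^^^^^^
IndexError: index -1 is out of bounds for axis 0 with size 0
```

Handle end height is 69–71 mm, which means locked. I clear the view and check the tile once more.

>>> carry_out(gripper=[1, 1, 1, 1, 1, 1, 1, 1, 1, 1], dp=[[0.4, -0.2, 0], [0.8, -0.4, 0], [0.8, -0.4, 0], [0.8, -0.4, 0], [0.8, -0.4, 0], [0.8, -0.4, 0], [0.8, -0.4, 0], [0.8, -0.4, 0], [0.3, -0.1, 0], [0, 0, 0]], roll=[0, 0, 0, 0, 0, 0, 0, 0, 0, 0])

```text
t: 23.03
tcp_pos: [0.3601, 0.2015, 0.2283]
tcp_rot: [0.0, 0.745, 0.667, 0.0]
force: [-0.4, -0.3, 0.1]
finger_gap: -0.0
grasp_force: 0.0
```

```bash
python3 - <<'E'
from h import *
snap('top','top4')
i=cv2.imread('pics/top4.png')[180:310,240:450]
cv2.imwrite('pics/c8.png',cv2.resize(i,None,fx=3.8,fy=3.8,interpolation=cv2.INTER_CUBIC))
E
```

```text
(no output)
```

View pics/c8.png

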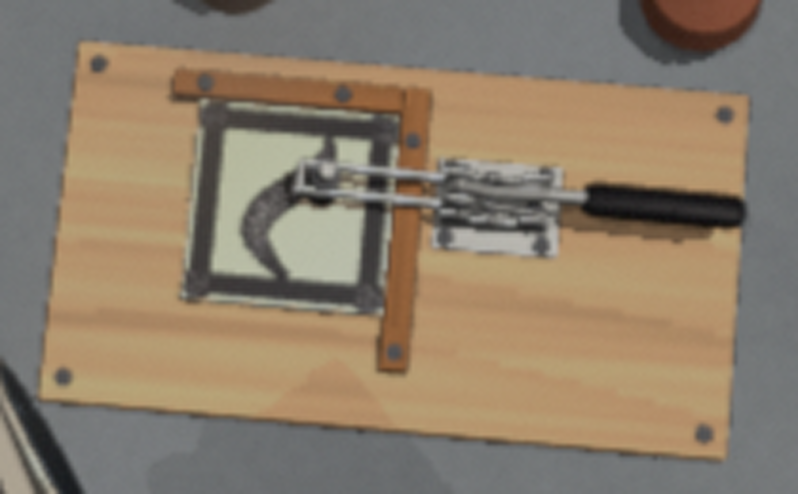

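The handle lies flat from (590,200) to (745,212) and the foot is on the tile at (320,180). The tile corners (201,99), (181,299) and (381,314) have not moved.

```bash
python3 -c "
from cell import robot; print(robot.job_done())"
```

```text
the job is handed in; nothing more can be done
None
```

The tile sits home against both fences (measured about 1 mm from nominal), the clamp handle is down in lock with the foot on the tile, and the job was handed in at about 23 s.

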